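Slide the bridge bar across the one sound pair of sprung pads

ROBOT

A 6-joint arm with a two-finger parallel gripper is mounted at the origin on the work surface. World frame = base frame: x ahead of the robot, y to its left, z up, the work surface at z = 0. Lengths are in mm, angles in rad, forces in N, time in s.
With the tool pointing down it reaches from about 350 to 775 mm from the base axis. Payload 7.3 kg.
Tool frame: the origin (TCP) lies at the centre of the arm's flange, where the gripper is bolted on; the fingertips stand 178 mm ahead of it and the grasp point (between the pads) lies 159 mm ahead of it; z points along the fingers, y is the direction in which the jaws open and shut (so a half turn about z gives the same grasp; the last joint's range is limited). The gripper opens to 92 mm and grips with 3 to 60 N. Pads are 19 mm wide; open, the fingers measure 130 mm over their backs; the gripper's body (75 mm by 190 mm) begins 47 mm behind the grasp point.
Start: joints at [0.994, 0.342, 1.524, -0, 1.275, -0.146], TCP at [219.218, 477.044, 404.741] pointing down, gripper open.
Joint ranges: [-2.53, 2.53], [-0.77, 2.02], [0.04, 2.7], [-1, 4.14], [0.28, 2.66], [-3.11, 3.11]. Speed limits (rad/s): [2.57, 2.57, 3.14, 3.14, 3.14, 3.14].

INTERFACE

Orientations are given as [roll, pitch, yaw] about the fixed x, y, z axes, in that order (R = Rz(yaw) Ry(pitch) Rx(roll)).
In Python, from plant import get_obs, capture, close_job gives the robot as it stands. The module is installed in compiled form; this text tells all that it offers.
- The arm moves only by the shell command python3 -m pendant 'ROWS'. ROWS is JSON, a list of rows, each a list of 3 entries, a list of its own where there are three numbers: the shift along the tool's x, y, z in m, then the turn, a rotation vector about the tool's x, y, z in rad, then the finger opening in m, from 0 to 0.0918. In form: [[[tx, ty, tz], [wx, wy, wz], fingers], ...]. A call has 1 to 10 rows; each row is the pose to reach, as a shift and turn from the pose commanded when the call began, along the tool's axes at that moment; what a row does not reach only later rows make up. A row lasts 1/12 s, in which the tool goes at most 41.7 mm and 7.16 degrees, less where a joint would pass 70% of its speed; a pose out of reach is approached as far as the arm can. A call with a gripper value outside its range is refused whole. The fingers move at their own pace and stop on an object; the grip force is fixed at half the most. Time passes only in rows, so rows that repeat a pose let the fingers close. It gives the time, the measured TCP pose, the force and the opening at its end, in the units of the state.
- get_obs(): the state, without advancing time (a new reading comes with each control period).
- capture(name): name is "side" or "top"; returns a dict with "color" (420x560x3 uint8, red, green, blue), "mtx" (3x3 intrinsics, pixels), "rvec" (rotation vector, rad) and "tvec" (3), from world to camera coordinates, as OpenCV has them. Camera axes: x right, y down, z forward; pixel columns grow to the right and rows downward; lengths in mm; the calibration is good to about 2 mm. A picture is of the moment at which its call begins. There is no depth.
- close_job(): hands the job in, once; it reports no verdict.
The state is a dict: "time": time; "joint_positions": joint angles; "dq": joint speeds; "tau": joint torques, N m; "tool_pos": TCP position; "tcp_rot": TCP orientation; "contact_force": force on the tool from outside, world axes, zero at the start; "moment": the same for the moment, N m; "grip_width": finger opening in mm.
Only numpy, scipy, OpenCV 4.12 (cv2) and the standard library are available. Lean on these libraries where they do the work, as an engineer would, in place of code of your own. Each camera call takes 0.05 s, during which the arm holds its last target. There are 200 camera calls.

TASK

The alignment cradle has three bays with two sprung pads each, and only one bay still has two firm pads; in each of the other two a pad has gone slack, which looks the same and shows only when pressed. Slide the steel bar along the white slide-way, without lifting it off, and push it across onto the two pads of the sound bay until it lies level and square against the back stop; do not let it drop onto a slack pad. Leave the bottle, the jar and the beaker where they stand.

Things in the scene. Friction and masses are not known exactly. Their poses are not given: they have to be found in the camera images.
- cradle: The cradle, fixed to the bench: 410 mm long along its own y, 130 mm wide, origin on the bench; +x points away from the robot (turned up to 13 degrees), +y to its left. White slide-way (near side), three bays of pads beyond it, grey back stop at the far side: near face at x = 37 mm, top z = 50 mm. All sizes below are in this frame.
- slideway (a point): Middle of the top of the white slide-way: flat strip 60 mm wide, from x = -75 to -15 mm, top z = 41.5 mm, over the cradle's whole length; the space nearer the robot (x below -75 mm) and above is free.
- bay_middle (a point): Middle bay (y = 0): centre of where the bar's underside must lie, x = 17 mm, z = 40 mm; axes as the cradle. Each bay has two aluminium pads, 44 mm along x by 32 mm along y, centred at x = 13 mm and 35 mm to either side of the bay centre, tops z = 40 mm, travel 10 mm down. Grey fins 4 mm thick part the bays (y = -195, -65, 65, 195 mm; x = -10 to 37 mm; top z = 48 mm).
- bay_right (a point): The same point in the right-hand bay (y = -130 mm). A firm pad needs 5 N to start moving and 2.5 N more per mm; a slack pad gives way under less than 2 N through its whole travel, then stops hard.
- bay_left (a point): The same point in the left-hand bay (y = +130 mm). Exactly one of the three bays has two firm pads; the other two have one firm and one slack pad each. Which bay is sound changes every time.
- bar_centre (a point): Centre of the plain steel bar: 110 mm long along its own y, 40 mm along x, 16 mm thick, about 0.55 kg. Starts flat on the slide-way, anywhere along it, turned up to 6 degrees from the cradle; sliding takes 2 to 6 N. From slide-way to pads it crosses a 6 mm gap and a 1.5 mm step down. Centred in a bay it has 8 mm to the fin at either end.
- reagent_bottle: White plastic bottle, diameter 64 mm, 125 mm tall, standing left of the cradle; origin under its centre. Not to be moved.
- reagent_jar: White jar with a yellow cap, diameter 66 mm, 75 mm tall, left of the cradle; origin under its centre. Not to be moved.
- beaker: Glass beaker, diameter 80 mm, 100 mm tall, right of the cradle; origin under its centre. Not to be moved.
Things that resemble listed ones, but are neither listed nor needed, are in the scene too. Of the things like the part that bears bar_centre, leave any that is orange or turquoise; of the rest the larger one is meant.

How it is judged:
By the outcome, as a careful person would: the job done as asked, in the order asked, and still so for the second after the job is handed in, with the robot touching nothing.
It also fails if it takes over 61 s, if anything falls off the work surface, if the arm or the gripper's body presses on something with over 40 N, if the wrist force passes 120 N, or if a joint passes its speed limit or range.

## Working session

There is one attempt and no reset: what is moved stays moved. The work goes in short steps, Python scripts to look and compute and a shell command to move; the robot and the scene stay as the last step left them, time stands still between calls to the robot, and variables do not carry over. Pictures are saved under pics/ and viewed, about 8 in all and at most 12, crops included, and the job is handed in when it is done.

```bash
mkdir -p pics
python3 - <<'E'
from plant import *
import cv2
for n in("top","side"):
    c=capture(n); cv2.imwrite(f"pics/{n}0.png",c["color"][:,:,::-1]); print(n,c["mtx"].tolist(),c["rvec"],c["tvec"])
o=get_obs();print({k:o[k] for k in("time","tool_pos","tcp_rot","contact_force","grip_width")})
E
```

```text
top [[539.6057759341302, 0.0, 277.6944121253792], [0.0, 539.6057759341302, 212.30543068581105], [0.0, 0.0, 1.0]] [ 2.16062082 -2.16750579  0.1201107 ] [  16.68183749  546.75759495 1416.82570601]
side [[503.593135761001, 0.0, 274.8619090914754], [0.0, 503.593135761001, 204.11039615164202], [0.0, 0.0, 1.0]] [ 0.33511059  2.7947677  -1.12792096] [ 528.76834706  -31.86264843 1622.95356452]
{'time': 0.1, 'tool_pos': array([219.13523562, 476.93792467, 404.15535614]), 'tcp_rot': array([-3.14027688e+00, -1.71300742e-04,  2.71084003e+00]), 'contact_force': array([-0.46234079, -0.2700831 ,  0.2541323 ]), 'grip_width': 91.73797875963695}
```

View pics/top0.png

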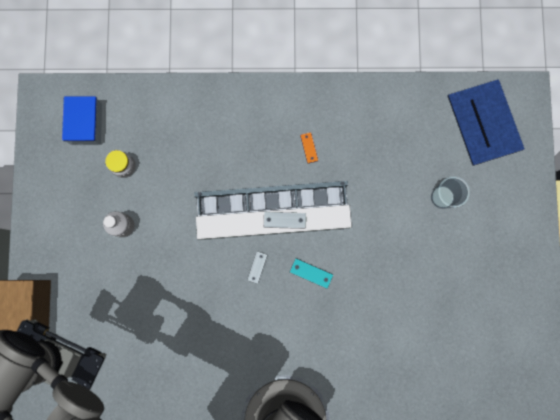

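View pics/side0.png

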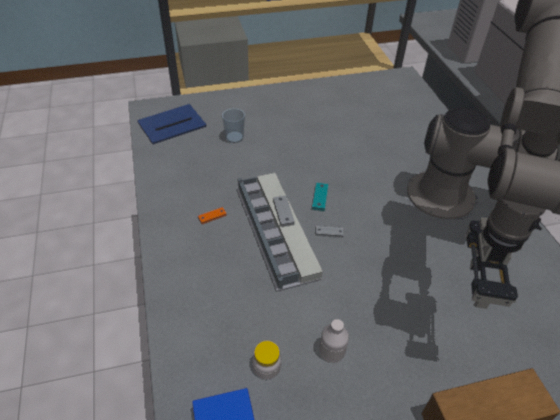

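The top view shows the cradle at about (197–350, 185–238) with the grey bar on the slide-way at (285, 219). The small grey bar at (258, 267) and the teal and orange ones are decoys. The bottle, jar and beaker are well clear. In the side view the bar is at (284, 210).

```bash
cat > h.py <<'E'
import numpy as np,cv2
from plant import *
def ray(c,uv,z):
    R=cv2.Rodrigues(c["rvec"])[0]; C=-R.T@c["tvec"].ravel()
    d=R.T@np.linalg.inv(c["mtx"])@np.array([uv[0],uv[1],1.]); return C+d*(z-C[2])/d[2]
def proj(c,P): return cv2.projectPoints(np.array(P,float),c["rvec"],c["tvec"],c["mtx"],None)[0][:,0]
def zoom(c,x0,y0,w,h,s,name): 
    im=cv2.resize(c["color"][y0:y0+h,x0:x0+w,::-1],None,fx=s,fy=s,interpolation=cv2.INTER_CUBIC); cv2.imwrite(name,im)
E
python3 - <<'E'
from h import *
c=capture("top"); s=capture("side")
a=cv2.resize(c["color"][175:250,185:365,::-1],None,fx=4.4,fy=4.4,interpolation=cv2.INTER_CUBIC)
b=cv2.resize(s["color"][165:295,225:330,::-1],None,fx=2,fy=2,interpolation=cv2.INTER_CUBIC)
v=np.zeros((600,792,3),np.uint8); v[:330,:792]=a; v[335:595,:210]=b; cv2.imwrite("pics/z1.png",v)
R=cv2.Rodrigues(c["rvec"])[0]; print(-R.T@c["tvec"].ravel())
g=c["color"].astype(int); m=((g.min(2)>195)).astype(np.uint8); m[:180]=0;m[250:]=0;m[:,:185]=0;m[:,365:]=0
pts=cv2.findNonZero(m); r=cv2.minAreaRect(pts); bx=cv2.boxPoints(r); print(r,m.sum()); print([ray(c,p,41.5).round(1).tolist() for p in bx])
E
```

```text
[ 386.24925701   14.79529391 1468.74430834]
((272.311767578125, 213.0529327392578), (38.80842971801758, 153.85317993164062), 85.60128784179688) 2596
[[580.4, 237.8, 41.5], [610.9, -172.0, 41.5], [507.1, -178.1, 41.5], [477.0, 228.5, 41.5]]
```

View pics/z1.png

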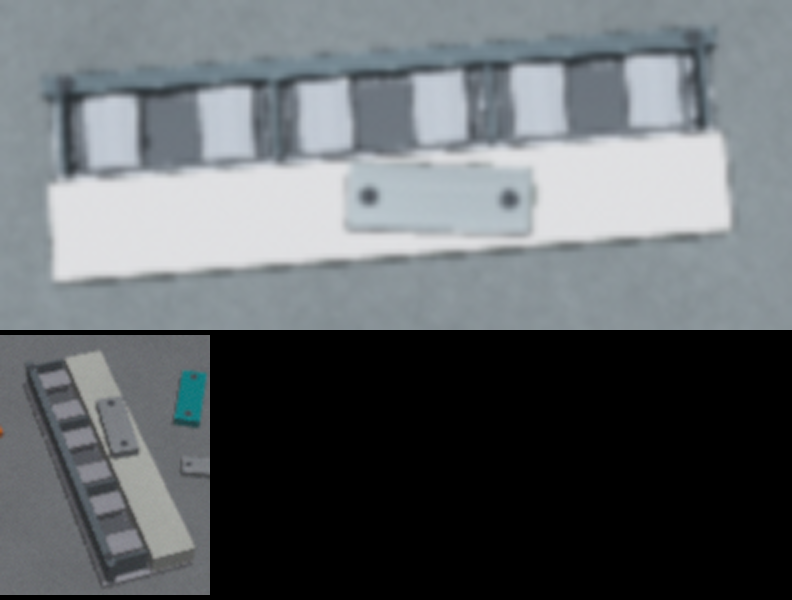

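The crop shows the slide-way corners at (54,281), (730,231), (50,183) and (722,133). The bar's top corners are at about (347,161), (533,169), (530,236) and (346,230). Next I fit both poses.

Run:
```python
from h import *
from scipy.optimize import least_squares
c=capture("top"); px=lambda L:(np.array(L)+.5)/4.4-.5+[185,175]
def fit(M,uv,x0):
    def P(p):
        C,S=np.cos(p[2]),np.sin(p[2]); M_=np.array(M,float); return np.c_[p[0]+C*M_[:,0]-S*M_[:,1],p[1]+S*M_[:,0]+C*M_[:,1],M_[:,2]]
    r=least_squares(lambda p:(proj(c,P(p))-px(uv)).ravel(),x0,x_scale=[10,10,.1]); print(r.x,r.fun.round(2)); return r.x
k=fit([[-75,205,41.5],[-75,-205,41.5],[-15,205,41.5],[-15,-205,41.5]],[[54,281],[730,231],[50,183],[722,133]],[560,20,.07])
b=fit([[20,55,57.5],[20,-55,57.5],[-20,-55,57.5],[-20,55,57.5]],[[347,161],[533,169],[530,236],[346,230]],[540,0,0])
d=b[:2]-k[:2];C,S=np.cos(k[2]),np.sin(k[2]); print("bar in cradle",C*d[0]+S*d[1],-S*d[0]+C*d[1],np.degrees(b[2]-k[2]),"k deg",np.degrees(k[2]))
```

```text
[5.65600914e+02 3.03950280e+01 7.09030136e-02] [-0.19  0.11  0.47  0.04 -0.57 -0.1   0.29 -0.07]
[ 5.23836417e+02 -2.57211817e+00 -4.03030124e-02] [ 0.29  0.3  -0.2   0.02 -0.   -0.06 -0.09 -0.25]
bar in cradle -43.99507300346434 -29.92556581066992 -6.371635944748051 k deg 4.062443435184761
```

```bash
cat >> h.py <<'E'
from scipy.spatial.transform import Rotation as Ro
K=np.array([565.6,30.4,0.0709])
def RK(): return Ro.from_euler("z",K[2]).as_matrix()
def cur():
    o=get_obs(); R=Ro.from_euler("xyz",o["tcp_rot"]); tip=np.array(o["tool_pos"])+178*R.apply([0,0,1])
    return o,R,tip,RK().T@(tip-[K[0],K[1],0])
def go(cx,cy,z,yaw=np.pi/2):   # tip target in cradle frame, yaw of tool relative to cradle
    o,R,tip,tc=cur(); Rt=Ro.from_euler("xyz",[np.pi,0,K[2]+yaw])
    T=RK()@np.array([cx,cy,z])+[K[0],K[1],0]-178*Rt.apply([0,0,1])
    print("go",(R.inv().apply(T-o["tool_pos"])/1000).round(4).tolist(),(R.inv()*Rt).as_rotvec().round(4).tolist())
def st():
    o,R,tip,tc=cur(); print("t",round(o["time"],2),"tip cradle",tc.round(1),"rot",np.round(o["tcp_rot"],3),"F",(RK().T@o["contact_force"]).round(1),"w",round(o["grip_width"],1))
E
python3 -c "
from h import *
st();go(13,165,75)"
```

```text
t 0.25 tip cradle [-314.   469.9  226.4] rot [-3.141 -0.     2.711] F [-0.7 -1.2  0. ] w 91.9
go [-0.4333, -0.1101, 0.1514] [-0.0006, 0.0002, 1.0691]
```

```bash
python3 -m pendant '[[[-0.433,-0.11,0.151],[0,0,1.069],0],[[-0.433,-0.11,0.151],[0,0,1.069],0],[[-0.433,-0.11,0.151],[0,0,1.069],0],[[-0.433,-0.11,0.151],[0,0,1.069],0],[[-0.433,-0.11,0.151],[0,0,1.069],0],[[-0.433,-0.11,0.151],[0,0,1.069],0],[[-0.433,-0.11,0.151],[0,0,1.069],0],[[-0.433,-0.11,0.151],[0,0,1.069],0],[[-0.433,-0.11,0.151],[0,0,1.069],0],[[-0.433,-0.11,0.151],[0,0,1.069],0]]'; python3 -c "
from h import *
st();go(13,165,75)"
```

```text
time: 1.08
tool_pos: [527.6, 227.4, 270.6]
tcp_rot: [3.142, -0.0, 1.638]
contact_force: [1.3, 0.2, 0.1]
grip_width: 29.4
t 1.08 tip cradle [-24.  199.3  92.6] rot [ 3.142 -0.     1.638] F [1.4 0.1 0.1] w 29.4
go [-0.0341, 0.0371, 0.0176] [0.0, -0.0002, -0.004]
```

```bash
python3 -m pendant '[[[-0.025,0.027,0.014],[0,0,0],0],[[-0.025,0.027,0.014],[0,0,0],0],[[-0.025,0.027,0.014],[0,0,0],0],[[-0.025,0.027,0.014],[0,0,0],0]]'; python3 -c "
from h import *
st();go(13,165,60)"
```

```text
time: 1.42
tool_pos: [554.6, 206.1, 257.1]
tcp_rot: [-3.14, -0.0, 1.641]
contact_force: [-0.0, 0.8, 0.5]
grip_width: 3.5
t 1.42 tip cradle [  1.3 176.1  79.1] rot [-3.14  -0.     1.641] F [0.  0.8 0.5] w 3.5
go [-0.011, 0.0115, 0.0191] [-0.0011, -0.0002, -0.0004]
```

```bash
python3 -m pendant '[[[-0.011,0.0115,0.02],[0,0,0],0],[[-0.011,0.0115,0.03],[0,0,0],0],[[-0.011,0.0115,0.036],[0,0,0],0],[[-0.011,0.0115,0.040],[0,0,0],0],[[-0.011,0.0115,0.043],[0,0,0],0],[[-0.011,0.0115,0.043],[0,0,0],0],[[-0.011,0.0115,0.043],[0,0,0],0]]'; python3 -c "
from h import *
st();go(13,165,60);go(13,95,60)"
```

```text
time: 2.0
tool_pos: [566.0, 196.8, 215.8]
tcp_rot: [-3.14, -0.0, 1.643]
contact_force: [-6.4, -1.2, 10.5]
grip_width: 0.3
t 2.0 tip cradle [ 11.9 165.9  37.8] rot [-3.14  -0.     1.643] F [-6.4 -0.7 10.5] w 0.3
go [-0.0009, 0.0008, -0.0222] [-0.0013, -0.0001, 0.0014]
go [-0.0709, 0.0007, -0.0222] [-0.0013, -0.0001, 0.0014]
```

Left bay, left pad: 10.5 N at 2.2 mm of travel, so it is firm. Next pad.

```bash
python3 -m pendant '[[[0,0,-0.018],[0,0,0],0],[[-0.035,0,-0.018],[0,0,0],0],[[-0.07,0,-0.018],[0,0,0],0],[[-0.07,0,-0.012],[0,0,0],0],[[-0.07,0,-0.006],[0,0,0],0],[[-0.07,0,-0.003],[0,0,0],0],[[-0.07,0,0],[0,0,0],0],[[-0.07,0,0],[0,0,0],0],[[-0.07,0,0],[0,0,0],0]]'; python3 -c "
from h import *
st()"
```

```text
time: 2.75
tool_pos: [571.8, 126.8, 215.3]
tcp_rot: [-3.141, 0.001, 1.644]
contact_force: [-4.3, -5.6, 11.1]
grip_width: 0.5
t 2.75 tip cradle [13.  95.4 37.3] rot [-3.141e+00  1.000e-03  1.644e+00] F [-4.7 -5.3 11.1] w 0.5
```

The right pad reads 11.1 N, so it is firm too and the left bay is the sound one. Next I go over the bar.

```bash
python3 -m pendant '[[[0,0,-0.04],[0,0,0],0.062],[[-0.04,-0.02,-0.04],[0,0,0],0.062],[[-0.08,-0.038,-0.04],[0,0,0],0.062],[[-0.11,-0.05,-0.04],[0,0,0],0.062],[[-0.125,-0.057,-0.04],[0,0,0],0.062],[[-0.125,-0.057,-0.04],[0,0,0],0.062],[[-0.125,-0.057,-0.04],[0,0,0],0.062],[[-0.125,-0.057,-0.04],[0,0,0],0.062]]'
python3 - <<'E'
from h import *
c=capture("top");s=capture("side")
a=cv2.resize(c["color"][175:250,185:365,::-1],None,fx=4,fy=4,interpolation=cv2.INTER_CUBIC)
b=cv2.resize(s["color"][160:250,220:360,::-1],None,fx=3,fy=3,interpolation=cv2.INTER_CUBIC)
v=np.zeros((600,720,3),np.uint8); v[:300]=a; v[310:580,:420]=b; cv2.imwrite("pics/z2.png",v)
st();go(-44,-30,51.5)
E
```

```text
time: 3.42
tool_pos: [524.5, -1.3, 254.3]
tcp_rot: [3.141, -0.001, 1.643]
contact_force: [0.3, -0.5, 0.3]
grip_width: 49.6
t 3.52 tip cradle [-43.2 -28.6  76.2] rot [ 3.141 -0.     1.644] F [-0.5  0.5  0.2] w 57.2
go [-0.0014, -0.0008, 0.0247] [0.0002, -0.0004, 0.0021]
```

View pics/z2.png

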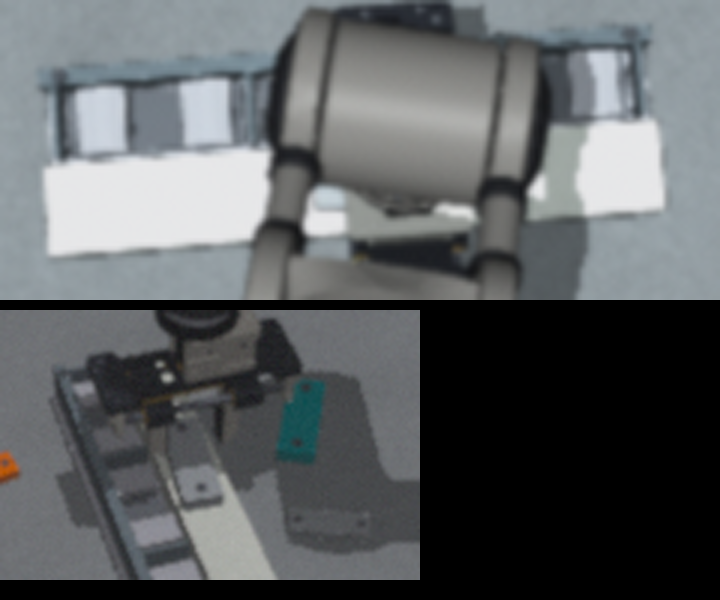

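The fingers straddle the bar: its end shows between them at about (200,485) in the crop. Descend to tip z ≈ 51.5 and close.

```bash
python3 -m pendant '[[[-0.001,-0.001,0.012],[0,0,0],0.062],[[-0.001,-0.001,0.02],[0,0,0],0.062],[[-0.001,-0.001,0.0245],[0,0,0],0.062],[[-0.001,-0.001,0.0245],[0,0,0],0.062],[[-0.001,-0.001,0.0245],[0,0,0],0.03],[[-0.001,-0.001,0.0245],[0,0,0],0.03],[[-0.001,-0.001,0.0245],[0,0,0],0.03],[[-0.001,-0.001,0.0245],[0,0,0],0.03],[[-0.001,-0.001,0.0245],[0,0,0],0.03],[[-0.001,-0.001,0.0245],[0,0,0],0.03]]'; python3 -c "
from h import *
st()"
```

```text
time: 4.35
tool_pos: [523.5, -3.8, 230.2]
tcp_rot: [3.14, 0.0, 1.642]
contact_force: [1.1, 0.1, 0.7]
grip_width: 39.9
t 4.35 tip cradle [-44.2 -31.2  52.2] rot [3.14  0.    1.642] F [1.1 0.  0.7] w 39.9
```

```bash
python3 -m pendant '[[[0.004,0,0],[0,0,0],0.03],[[0.012,0,0],[0,0,0],0.03],[[0.02,0,0],[0,0,0],0.03],[[0.03,0,0],[0,0,0],0.03],[[0.04,0,0],[0,0,0],0.03],[[0.05,0,0],[0,0,0],0.03],[[0.06,0,0],[0,0,0],0.03],[[0.07,0,0],[0,0,0],0.03],[[0.08,0,0],[0,0,0],0.03],[[0.085,0,0],[0,0,0],0.03]]'; python3 -c "
from h import *
st()"
```

```text
time: 5.18
tool_pos: [517.1, 82.2, 230.2]
tcp_rot: [3.141, 0.0, 1.643]
contact_force: [0.3, -5.7, 5.4]
grip_width: 39.9
t 5.18 tip cradle [-44.6  55.1  52.2] rot [3.141 0.    1.643] F [-0.1 -5.7  5.4] w 39.9
```

```bash
python3 -m pendant '[[[0.005,0,0],[0,0,0],0.03],[[0.014,0,0],[0,0,0],0.03],[[0.024,0,0],[0,0,0],0.03],[[0.034,0,0],[0,0,0],0.03],[[0.044,0,0],[0,0,0],0.03],[[0.054,0,0],[0,0,0],0.03],[[0.064,0,0],[0,0,0],0.03],[[0.071,0,0],[0,0,0],0.03],[[0.075,0,0],[0,0,0],0.03],[[0.075,0,0],[0,0,0],0.03]]'; python3 -c "
from h import *
st()"
```

```text
time: 6.02
tool_pos: [511.7, 156.8, 230.1]
tcp_rot: [3.141, -0.0, 1.643]
contact_force: [-1.1, -1.2, 5.4]
grip_width: 39.6
t 6.02 tip cradle [-44.8 130.   52.1] rot [ 3.141 -0.     1.643] F [-1.2 -1.1  5.4] w 39.6
```

```bash
python3 -m pendant '[[[0,0,0],[0,0,0],0.06],[[0,0,0],[0,0,0],0.06],[[0,0,0],[0,0,0],0.06],[[0,0,0],[0,0,0],0.06],[[0,0,-0.02],[0,0,0],0.06],[[0,0,-0.04],[0,0,0],0.06],[[0,-0.03,-0.05],[0,0,-0.12],0.06],[[0,-0.07,-0.05],[0,0,-0.24],0.06],[[0,-0.11,-0.05],[0,0,-0.36],0.06],[[0,-0.125,-0.05],[0,0,-0.48],0.06]]';python3 -c "
from h import *
st();go(-125,130,85,np.pi)"
```

```text
time: 6.85
tool_pos: [382.3, 146.5, 279.1]
tcp_rot: [-3.136, -0.003, 2.128]
contact_force: [-0.7, -0.3, -0.2]
grip_width: 60.1
t 6.85 tip cradle [-175.7  128.8  101.1] rot [-3.136e+00 -3.000e-03  2.128e+00] F [-0.7 -0.2 -0.2] w 60.1
go [-0.0222, 0.0445, 0.0158] [-0.0034, -0.0051, -1.0844]
```

```bash
python3 -m pendant '[[[0,0,0],[0,0,-0.124],0.07],[[0,0,0],[0,0,-0.248],0.07],[[0,0,0],[0,0,-0.372],0.07],[[0,0,0],[0,0,-0.496],0.07],[[0,0,0],[0,0,-0.62],0.07],[[0,0,0],[0,0,-0.744],0.07],[[0,0,0],[0,0,-0.868],0.07],[[0,0,0],[0,0,-0.99],0.07],[[0,0,0],[0,0,-1.084],0.07],[[0,0,0],[0,0,-1.084],0.07]]'
python3 - <<'E'
from h import *
c=capture("top")
zoom(c,185,175,110,75,7,"pics/z3.png")
st();go(-125,130,85,np.pi)
E
```

```text
time: 7.68
tool_pos: [387.1, 146.9, 279.7]
tcp_rot: [3.141, -0.0, -3.074]
contact_force: [0.7, 0.0, -0.1]
grip_width: 69.7
t 7.73 tip cradle [-169.9  128.9  101.7] rot [ 3.141 -0.    -3.08 ] F [ 0.1  0.1 -1. ] w 70.0
go [-0.0448, 0.0015, 0.0167] [0.0002, -0.0004, -0.0088]
```

View pics/z3.png

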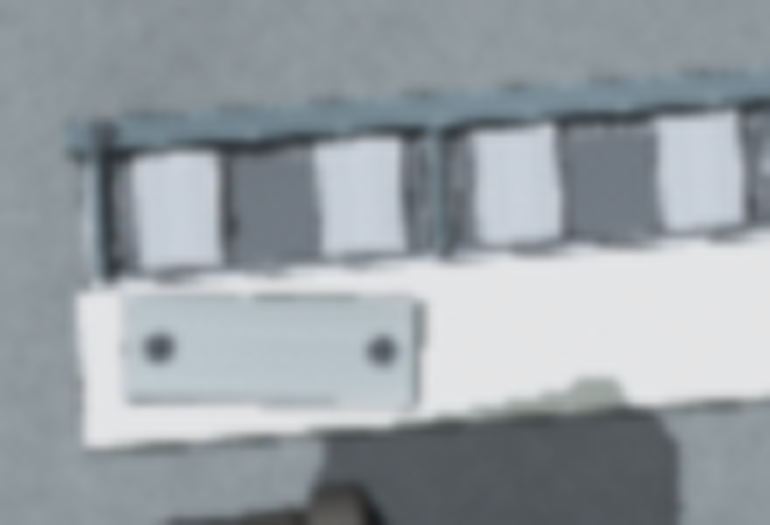

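The bar is in front of the left bay with its hole marks at (159,348) and (383,351), but it is still turned about 4–5° from the cradle. I compute how well it is centred on the bay. The two-finger push should square it.

Run:
```python
from h import *
c=capture("top"); f=lambda p,z:(RK().T@(ray(c,(np.array(p)+.5)/7-.5+[185,175],z)-[K[0],K[1],0])).round(1)
for p in([159,348],[383,351],[123,297],[418,298],[413,408],[127,402]): print(f(p,57.5))
print("pads");[print(f(p,40)) for p in([177,209],[361,195],[516,183],[701,170])]
print("fins",f([103,150],48),f([437,140],48))
```

```text
[-40.7 172.8  57.5]
[-48.1  89.1  57.5]
[-20.5 185.1  57.5]
[-29.1  74.7  57.5]
[-70.3  79.3  57.5]
[-60.1 186.   57.5]
pads
[ 13.6 165.   40. ]
[13.8 94.7 40. ]
[14.  35.4 40. ]
[ 13.8 -35.4  40. ]
fins [ 37.1 190.7  48. ] [31.6 63.9 48. ]
```

```bash
python3 -m pendant '[[[-0.03,0.001,0.01],[0,0,-0.009],0.07],[[-0.055,0.001,0.03],[0,0,-0.009],0.07],[[-0.06,0.001,0.045],[0,0,-0.009],0.07],[[-0.06,0.001,0.0557],[0,0,-0.009],0.07],[[-0.06,0.001,0.0557],[0,0,-0.009],0.07],[[-0.06,0.001,0.0557],[0,0,-0.009],0.07]]' ; python3 -c "
from h import *
st();go(-80,130,46,np.pi)"
```

```text
time: 8.28
tool_pos: [446.8, 151.7, 223.7]
tcp_rot: [-3.142, -0.002, -3.07]
contact_force: [0.9, -0.1, 0.5]
grip_width: 70.1
t 8.28 tip cradle [-110.3  129.4   45.7] rot [-3.142e+00 -2.000e-03 -3.070e+00] F [ 0.9 -0.2  0.5] w 70.1
go [-0.0299, 0.0005, -0.0004] [-0.0, -0.0019, 0.0004]
```

```bash
python3 -m pendant '[[[-0.015,0,0],[0,0,0],0.07],[[-0.026,0,0],[0,0,0],0.07],[[-0.031,0,0],[0,0,0],0.07],[[-0.035,0,0],[0,0,0],0.07],[[-0.039,0,0],[0,0,0],0.07],[[-0.043,0,0],[0,0,0],0.07],[[-0.046,0,0],[0,0,0],0.07],[[-0.049,0,0],[0,0,0],0.07],[[-0.051,0,0],[0,0,0],0.07],[[-0.052,0,0],[0,0,0],0.07]]'
python3 - <<'E'
from h import *
c=capture("top");s=capture("side")
a=cv2.resize(c["color"][175:250,185:295,::-1],None,fx=4,fy=4,interpolation=cv2.INTER_CUBIC)
b=cv2.resize(s["color"][200:300,250:350,::-1],None,fx=3,fy=3,interpolation=cv2.INTER_CUBIC)
v=np.zeros((300,745,3),np.uint8); v[:,:440]=a; v[:,445:]=b; cv2.imwrite("pics/z4.png",v)
st()
E
```

```text
time: 9.12
tool_pos: [498.5, 155.6, 224.2]
tcp_rot: [3.142, -0.001, -3.068]
contact_force: [-5.5, -0.5, 4.6]
grip_width: 70.0
t 9.22 tip cradle [-58.1 129.7  46.2] rot [ 3.141e+00 -1.000e-03 -3.068e+00] F [-5.1  0.2  4.6] w 70.0
```

View pics/z4.png

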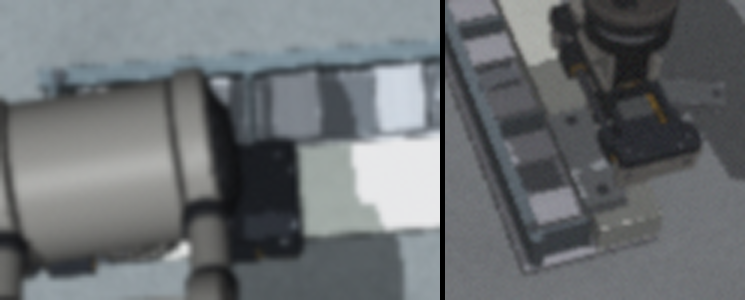

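The side crop shows the bar ahead of the fingers, with hole marks at (572,119) and (602,188). I check its squareness from those.

Run:
```python
from h import *
s=capture("side")
for p in([572,119],[602,188]): print((RK().T@(ray(s,[(p[0]-445+.5)/3-.5+250,(p[1]+.5)/3-.5+200],57.5)-[K[0],K[1],0])).round(1))
```

```text
[-31.7  92.6  57.5]
[-30.5 176.4  57.5]
```

```bash
python3 -m pendant '[[[-0.003,0,0],[0,0,0],0.07],[[-0.006,0,0],[0,0,0],0.07],[[-0.01,0,0],[0,0,0],0.07],[[-0.014,0,0],[0,0,0],0.07],[[-0.018,0,0],[0,0,0],0.07],[[-0.022,0,0],[0,0,0],0.07],[[-0.026,0,0],[0,0,0],0.07],[[-0.03,0,0],[0,0,0],0.07],[[-0.033,0,0],[0,0,0],0.07],[[-0.036,0,0],[0,0,0],0.07]]' ; python3 -c "
from h import *
st()"
```

```text
time: 10.1
tool_pos: [535.2, 158.2, 223.9]
tcp_rot: [3.142, -0.0, -3.068]
contact_force: [-2.6, -0.8, -1.6]
grip_width: 70.0
t 10.1 tip cradle [-21.3 129.6  45.9] rot [ 3.142 -0.    -3.068] F [-2.6 -0.6 -1.6] w 70.0
```

```bash
python3 -m pendant '[[[-0.002,0,0],[0,0,0],0.07],[[-0.004,0,0],[0,0,0],0.07],[[-0.006,0,0],[0,0,0],0.07],[[-0.007,0,0],[0,0,0],0.07],[[-0.008,0,0],[0,0,0],0.07],[[-0.008,0,0],[0,0,0],0.07]]' ; python3 -c "
from h import *
st()"
```

```text
time: 10.6
tool_pos: [542.7, 158.8, 224.1]
tcp_rot: [3.141, -0.001, -3.069]
contact_force: [-3.7, 1.0, -0.8]
grip_width: 69.7
t 10.6 tip cradle [-13.8 129.7  46.1] rot [ 3.141e+00 -1.000e-03 -3.069e+00] F [-3.6  1.2 -0.8] w 69.7
```

```bash
python3 -m pendant '[[[-0.001,0,0],[0,0,0],0.07],[[-0.002,0,0],[0,0,0],0.07],[[-0.003,0,0],[0,0,0],0.07],[[-0.003,0,0],[0,0,0],0.07]]' ; python3 -c "
from h import *
st()"
```

```text
time: 10.93
tool_pos: [543.9, 158.9, 224.0]
tcp_rot: [-3.141, -0.007, -3.068]
contact_force: [-12.8, -1.1, 6.8]
grip_width: 70.1
t 10.93 tip cradle [-13.7 129.7  46. ] rot [-3.141 -0.007 -3.068] F [-12.8  -0.1   6.8] w 70.1
```

Contact: 12.8 N with no further travel. A little firmer to seat it square, then back off and look.

```bash
python3 -m pendant '[[[-0.001,0,0],[0,0,0],0.07],[[-0.0015,0,0],[0,0,0],0.07],[[-0.0015,0,0],[0,0,0],0.07]]' ; python3 -c "
from h import *
st();print(get_obs()['moment'])"; python3 -m pendant '[[[0.01,0,0],[0,0,0],0.07],[[0.03,0,0],[0,0,0],0.07],[[0.06,0,-0.005],[0,0,0],0.07],[[0.095,0,-0.03],[0,0,0],0.07],[[0.13,0,-0.055],[0,0,0],0.07],[[0.16,0,-0.055],[0,0,0],0.07],[[0.16,0,-0.055],[0,0,0],0.07]]'
python3 - <<'E'
from h import *
c=capture("top");s=capture("side")
a=cv2.resize(c["color"][175:250,185:295,::-1],None,fx=7,fy=7,interpolation=cv2.INTER_CUBIC)[:, :770]
zoom(s,250,210,80,80,7,"pics/z6.png"); cv2.imwrite("pics/z5.png",a); st()
E
```

```text
time: 11.18
tool_pos: [544.5, 159.0, 223.9]
tcp_rot: [-3.141, -0.01, -3.068]
contact_force: [-16.4, -2.0, 10.4]
grip_width: 69.7
t 11.18 tip cradle [-13.7 129.7  45.9] rot [-3.141 -0.01  -3.068] F [-16.5  -0.8  10.4] w 69.7
[-0.24412562  2.73796172 -0.16876527]
time: 11.77
tool_pos: [383.2, 147.2, 280.2]
tcp_rot: [3.142, -0.001, -3.067]
contact_force: [0.1, -0.1, 0.1]
grip_width: 70.3
t 11.87 tip cradle [-168.4  129.5  102.2] rot [ 3.141  0.004 -3.068] F [1.3 0.4 0.4] w 70.0
```

View pics/z5.png

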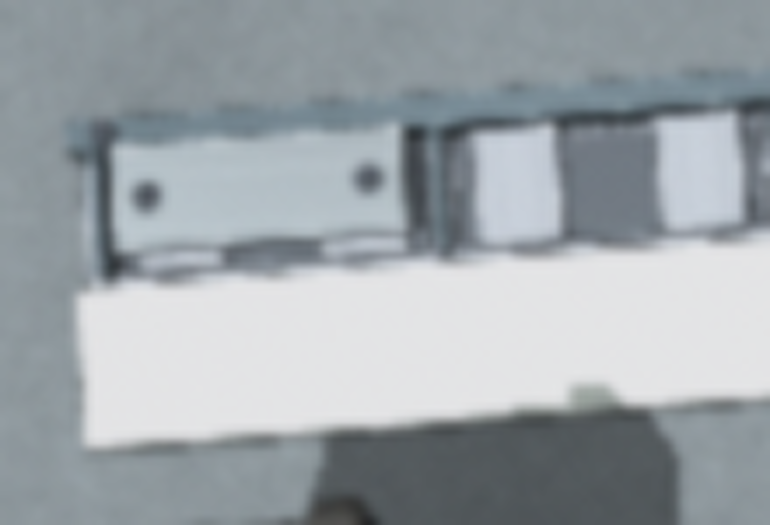

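View pics/z6.png

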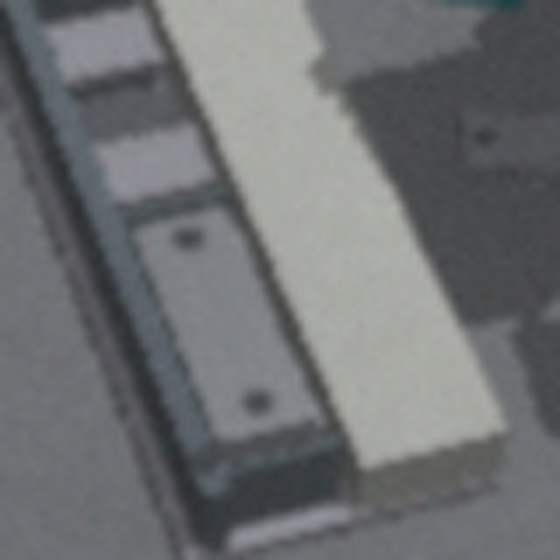

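The bar lies in the left bay against the stop, parallel to it. It sits nearer the left fin, with hole marks at (147,195) and (369,178). Now the numbers.

Run:
```python
from h import *
c=capture("top");s=capture("side")
f=lambda p,z:(RK().T@(ray(c,(np.array(p)+.5)/7-.5+[185,175],z)-[K[0],K[1],0])).round(1)
g=lambda p,z:(RK().T@(ray(s,(np.array(p)+.5)/7-.5+[250,210],z)-[K[0],K[1],0])).round(1)
print("top holes",f([147,195],56),f([369,178],56),"ends",f([112,195],56),f([403,175],56),"fins",f([102,200],48),f([437,185],48))
print("side holes",g([258,402],56),g([188,237],56)," pads mid",g([105,45],40),g([153,163],40),"stop corner")
```

```text
top holes [ 17.6 174.   56. ] [17.8 90.1 56. ] ends [ 18.6 187.2  56. ] [18.  77.3 56. ] fins [ 18.  192.2  48. ] [14.4 65.1 48. ]
side holes [ 14.  177.5  56. ] [14.  92.6 56. ]  pads mid [ 10.  -29.9  40. ] [10.9 38.6 40. ] stop corner
```

```bash
python3 -c "
from plant import *
print(close_job(),get_obs()['time'])"
```

```text
the job is handed in; nothing more can be done
the job is handed in; nothing more can be done
```

The steel bar is in the left bay, on its two firm pads and square against the back stop. I handed the job in at about 12 s on the robot's clock, with the gripper about 100 mm clear of the bar and the cradle.

- **Finding the sound bay:** I pressed both pads of the left bay with the closed fingers. They read 10.5 N and 11.1 N at 2 to 3 mm of travel, so both are firm. Since exactly one bay is sound, I did not test the other two.
- **Moving the bar:** I gripped the bar lightly and slid it 160 mm along the slide-way. It was still about 4–5° off the cradle afterwards. I then pushed it across with two spread fingers, which squared it, until the force rose to about 16 N against the stop.
- **Position:** In the top view the bar centre is at x ≈ 17.7 mm and y ≈ 132 mm. That is about 2 mm towards the left fin, with both ends clear, and it is turned less than 0.5°.
- **Level:** I did not measure this separately. Both hole marks fit a level bar on pads at full height in both views.
- **Disagreement:** The side camera read the bar about 3 mm off in both x and y. It showed a similar offset on the known pad positions, and the two views agree once that is corrected.
- **Bottle, jar and beaker:** the arm worked only around the cradle, well away from them. I did not measure their positions again at the end.

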